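# Isolate the bench air line and bleed it down

### The job

The bench air station is still live. Shut the supply valve (the large one with the long lever, fed by the pipe that rises from the bench) right home against its stop, then ease the vent valve (short lever, silencer on its outlet) to 45 degrees open, not swinging it wide, so that the line bleeds down slowly. Never open the vent while the supply is still open, leave the tool outlet's butterfly handle as it is, do not knock the things lying about, and let go of everything at the end.

Things in the scene. Friction and masses are not known exactly. Their poses are not given: they have to be found in the camera images.
- station: Bench air station, fixed. Origin on the bench below the middle valve's centre; z up, local -x towards the robot, y along its bar to the left. Three brass ball valves in a row, centres at local x = 0, height 170 mm, y = -150, 0 and +150 mm; which valve is where varies. Two 30 mm square posts, 515 mm tall, at x = +66, y = -345 and +345 mm.
- station_bar (a point): Middle of the manifold bar that carries the valves: 50 mm square aluminium, 670 mm long along the station's y, rolled 28 deg, centre 205 mm up, 66 mm behind the valves' centres. Axes as the station's.
- station_lamp (a point): Middle of the lamp bar above the valves, fixed: 40 mm deep (x), 26 mm tall, 720 mm long along the station's y, 490 mm above the bench, straight above the valves' centres. It hangs over the levers when they are shut and bars a vertical tool there; come in under it along the leaning stems. Axes as the station's.
- station_gauge (a point): Middle of the pressure gauge, 56 mm diameter, fixed near the bar's right end at the station's y = -250 mm. Axes as the station's.
- supply_pivot (a point): Supply valve (42 mm body): point on its stem axis level with the middle of the lever's sleeve, 62 mm out from the valve's centre. Frame fixed to the valve: z outwards along the stem, which leans 28 deg from vertical towards the station's -x; -x along the outlet, forward and 28 deg down; y = the station's y. From its outer end a 24 mm pipe drops to the bench, 71 mm in front of the centre.
- vent_pivot (a point): The same point and axes for the vent valve, a smaller valve (36 mm body) with a 56 mm long, 30 mm thick coppery silencer on its outer end.
- tool_out_pivot (a point): The same point and axes for the tool outlet valve, with a steel quick coupler on its outer end and a small butterfly handle (68 mm tip to tip).
- supply_lever_grip (a point): Middle of the red sleeve of the supply's long lever, 88 mm from the stem axis. Sleeve 80 mm long (45 to 125 mm from the axis), 22 mm wide, 12 mm thick. Axes turn with the lever: y outwards along the lever, z along the stem. Free below the sleeve for 35 mm.
- vent_lever_grip (a point): Middle of the red sleeve of the vent's short lever, 66 mm from the stem axis. Sleeve 60 mm long (35 to 95 mm from the axis), 20 mm wide, 12 mm thick. Axes as for the supply. Free below the sleeve for 35 mm.
- tool_handle_tip (a point): One tip of the tool outlet's red butterfly handle, 34 mm from its stem axis; not to be moved.
- supply_lever (a joint): Opening of the supply valve from its shut stop, rad: 0 = at the stop, 1.57 = full open; opens counter-clockwise seen from the stem's outer end; starts 0.75 to 1.5. Shut, the lever points about along the station's +y, but it is worn on its stem and stands up to 8 deg off square either way: shut is known by the stop, not the look. Takes 0.45 N m (5 N at the sleeve); stays where left.
- vent_lever (a joint): Opening of the vent valve, rad: 0 = shut, lever along the station's +y (pivot frame's +y); 1.57 = full open, lever along the outlet (pivot frame's -x); 0.785 = 45 deg. Opens counter-clockwise seen from the stem's outer end. Starts 0 to 0.12. Takes 0.3 N m (4.5 N at the sleeve); stays where left.
- tool_handle (a joint): Angle of the tool outlet's butterfly handle, rad, 0 shut to 1.57 open; starts anywhere, to be left.
- spray_can: Bottle of contact cleaner standing on the bench below the valves, 55 mm diameter, 140 mm tall; origin at the centre of its base.
- starter: Starter motor lying below the valves along its local x, about 200 mm long, 94 mm wide, 106 mm tall (solenoid on top); origin under its middle.
- armature: Motor armature lying below the valves along its local x, 180 mm long, 58 mm diameter; origin under its middle.
- spanner: Steel spanner, 170 mm long, lying on the bench at the left front; origin under its middle.
There are look-alikes about, which are no part of the job. What is shaped like the part that bears supply_pivot but black or purple is not meant.

How it is judged:
By the outcome, as a careful person would: the job done as asked, in the order asked, and still so for the second after the job is handed in, with the robot touching nothing.
It also fails if it takes over 59 s, if anything falls off the work surface, if the arm or the gripper's body presses on something with over 40 N, if the wrist force passes 120 N, or if a joint passes its speed limit or range.

### The arm

A 6-joint arm with a two-finger parallel gripper is mounted at the origin on the work surface. World frame = base frame: x ahead of the robot, y to its left, z up, the work surface at z = 0. Lengths are in mm, angles in rad, forces in N, time in s.
With the tool pointing down it reaches from about 250 to 800 mm from the base axis. Payload 8.5 kg.
Tool frame: the origin (TCP) lies midway between the tips of the shut fingers; the grasp point (between the pads) lies 19 mm behind it; z points along the fingers, y is the line along which they close (so a half turn about z gives the same grasp; the last joint's range is limited). The gripper opens to 85 mm and grips with 20 to 120 N. Pads are 22 mm wide; open, the fingers measure 114 mm over their backs; the gripper's body (76 mm by 85 mm) begins 54 mm behind the grasp point. The pads swing forward as they close: fully open they stand 13 mm farther back than shut.
Start: joints at [1.138, 0.238, -0.013, 1.319, 0, 1.571], TCP at [220.172, 476.553, 231.276] pointing down, gripper open.
Joint ranges: [-2.66, 2.66], [-1.03, 1.9], [-1.14, 1.46], [-1.82, 2.27], [-1.45, 1.34], [-3.14, 3.14]. Speed limits (rad/s): [2.22, 2.22, 2.79, 3.14, 3.14, 3.14].

### API

Orientations are given as a unit quaternion [x, y, z, w].
In Python, from plant import r, imaging gives the robot as it stands.
- The arm moves only by the tool move_arm, never from a script. Its arguments are lists of equal length, an entry for each row: "jaw": the closure, from -1 (fully open) to 1 (shut); "translation": the shift along the tool's x, y, z in m, a list of three; "spin": the turn about the tool's z in degrees. A call has 1 to 20 rows; each row shifts and turns the commanded pose from where the row before left it, along the tool's axes as they then stand; what a row does not reach is not made up. A row lasts 1/8 s, in which the tool goes at most 62.5 mm and 10.7 degrees, less where a joint would pass 70% of its speed; a pose out of reach is approached as far as the arm can. A call is refused whole if a number of a shift passes 0.0625 or a number of a turn 10.7, either way. A call with a gripper value outside its range is refused whole. The fingers move at their own pace and stop on an object; "grip_force" is the grip in N (left out, the last holds). Time passes only in rows, so rows that do not move let the fingers close. It gives the time, the measured TCP pose, the force, the opening and the grip force at its end, in the units of the state.
- r.sense(): the state, without advancing time (a new reading comes with each control period).
- imaging.camera(name): name is "side" or "top" or "wrist"; returns the picture (480x640x3 uint8, red, green, blue); there is no depth.
- imaging.calibration(name): a dict with "fov_y" (degrees; the focal length in pixels is half the picture's height over the tangent of half this angle, whatever the lens; pixels are square), "cx", "cy" (the principal point, pixels), "position" and "attitude" of the camera in the world. Camera axes: x right, y down, z forward; pixel columns grow to the right and rows downward; lengths in mm; the calibration is good to about 2 mm. The wrist camera is an equidistant fisheye: a pixel r from the principal point sees the ray r / f radians off the axis. A picture is of the moment at which its call begins: read the wrist's pose just before it. calibration takes no time and is no camera call; for the wrist camera it gives the pose at the moment of the call.
- r.finish_job(): hands the job in; it is judged then, once.
The state is a dict: "time": time; "joint_positions": joint angles; "joint_vel": joint speeds; "tau": joint torques, N m; "position": TCP position; "tool_rot": TCP orientation; "contact_force": force on the tool from outside, world axes, zero at the start; "torque": the same for the moment, N m; "finger_gap": finger opening in mm; "grip_force": force on a finger pad.
Only numpy, scipy, OpenCV 4.12 (cv2) and the standard library are available. Lean on these libraries where they do the work, as an engineer would, in place of code of your own. Each camera call takes 0.05 s, during which the arm holds its last target. There are 200 camera calls.

## Working session

There is one attempt and no reset: what is moved stays moved. The work goes in short steps, Python scripts to look and compute and a tool call to move; the robot and the scene stay as the last step left them, time stands still between calls to the robot, and variables do not carry over. Pictures are saved under pics/ and viewed, at most 10 in all, crops included, and the job is handed in when it is done.

Besides the shell and the picture viewer there is one more tool, called after "Call:" by a JSON object that holds its "method" and its "body", one argument or row to a line. move_arm: Moves the arm, as the interface text tells. Its arguments: {"type":"object","properties":{"jaw":{"type":"array","items":{"type":"number"}},"translation":{"type":"array","items":{"type":"array","items":{"type":"number"}}},"spin":{"type":"array","items":{"type":"number"}},"grip_force":{"type":"number"}},"required":["jaw","translation","spin"]}

```bash
ls; mkdir -p pics; python3 - <<'E'
from plant import r, imaging
import cv2
print(r.sense())
for n in ("side","top","wrist"):
    print(n, imaging.calibration(n))
    cv2.imwrite(f"pics/{n}0.png", imaging.camera(n)[:,:,::-1])
E
```

```text
pics
{'time': 0.0, 'joint_positions': array([ 1.13800048e+00,  2.38770310e-01, -1.42657992e-02,  1.31921678e+00,
        7.03174596e-06,  1.57078625e+00]), 'joint_vel': array([ 0.00022241,  0.0005765 , -0.00126123,  0.00118673,  0.00068173,
        0.00163005]), 'tau': array([-2.78847430e-03, -5.38778150e+01,  3.46438193e+01,  1.82683754e-02,
       -1.95834600e-04, -5.98380950e-06]), 'position': array([220.00828662, 476.20398342, 230.67863631]), 'tool_rot': array([ 2.14707982e-01,  9.76678019e-01, -7.10541607e-04, -1.59809233e-04]), 'contact_force': array([0.33857507, 0.56854657, 0.03254171]), 'torque': array([-0.00077399,  0.00791921,  0.01611617]), 'grip_force': 0.0, 'finger_gap': 85.3614906552762}
side {'fov_y': 55.711346518979404, 'cx': 314.41770155438155, 'cy': 239.21822998998053, 'position': array([ 125.49632616, -909.96228597, 1071.42915144]), 'attitude': array([ 0.87404659, -0.22266978,  0.09687769, -0.42080332])}
top {'fov_y': 54.94482566393879, 'cx': 318.14801902453456, 'cy': 242.25387177039497, 'position': array([ 520.99030173,  -47.13272276, 1471.59323692]), 'attitude': array([ 0.71642054, -0.69746786,  0.01308067, -0.01044466])}
wrist {'fov_y': 65.70646984690485, 'cx': 321.71663770108034, 'cy': 238.3427180820366, 'position': array([150.47344479, 507.70060963, 373.29075281]), 'attitude': array([0.83287026, 0.53245867, 0.08095731, 0.12751787])}
```

View pics/side0.png

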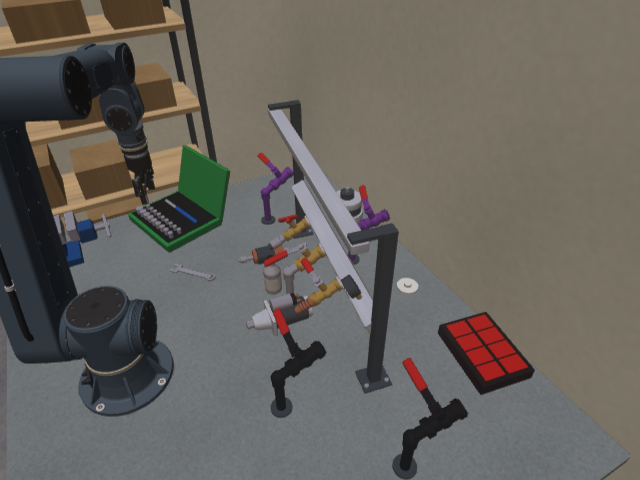

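View pics/top0.png

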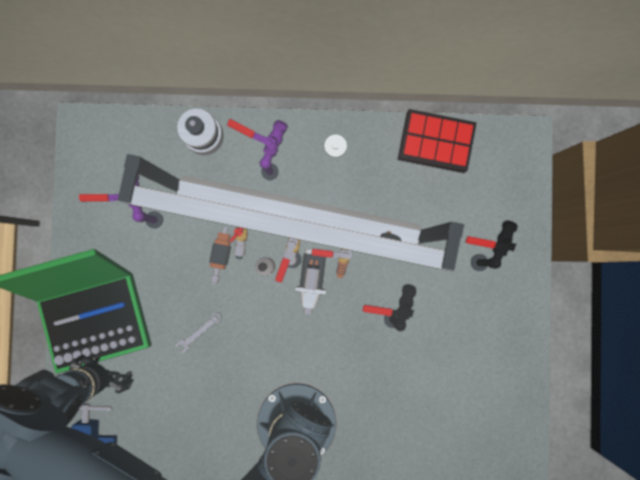

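```bash
python3 - <<'E'
import cv2, numpy as np
t=cv2.imread("pics/top0.png"); s=cv2.imread("pics/side0.png")
a=cv2.resize(t[200:320,205:365],None,fx=5,fy=5,interpolation=cv2.INTER_CUBIC)
b=cv2.resize(s[200:350,230:390],None,fx=5,fy=4,interpolation=cv2.INTER_CUBIC)
b=cv2.resize(s[200:350,210:390],(720,600),interpolation=cv2.INTER_CUBIC)
cv2.imwrite("pics/topc.png",a); cv2.imwrite("pics/sidec.png",b)
E
```

```text
(no output)
```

View pics/topc.png

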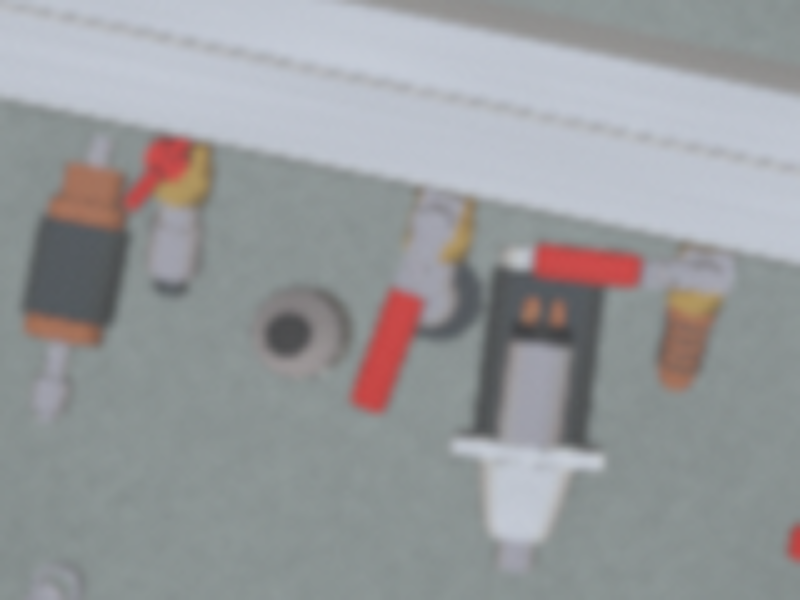

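View pics/sidec.png

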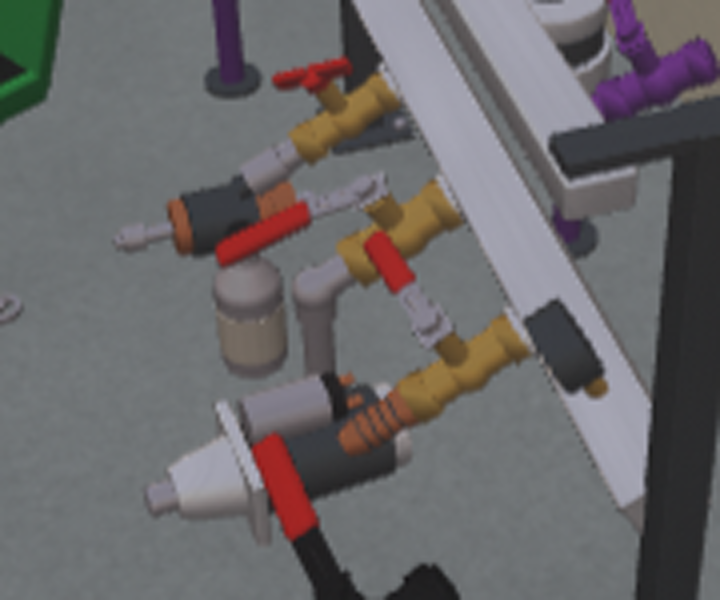

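```bash
cat > h.py <<'E'
import numpy as np, cv2
from scipy.spatial.transform import Rotation as R
from plant import r, imaging
def ray(c,px,fish=False):
    px=np.atleast_2d(np.array(px,float)); f=240/np.tan(np.radians(c["fov_y"]/2))
    d=(px-[c["cx"],c["cy"]])/f
    if fish:
        t=np.linalg.norm(d,axis=1,keepdims=True); d=np.c_[d*np.sinc(t/np.pi),np.cos(t)]
    else: d=np.c_[d,np.ones(len(d))]
    d/=np.linalg.norm(d,axis=1,keepdims=True)
    return c["position"],R.from_quat(c["attitude"]).apply(d)
def plane(c,px,z,fish=False):
    p,d=ray(c,px,fish); return p+d*((z-p[2])/d[:,2:])
def project(c,P,fish=False):
    f=240/np.tan(np.radians(c["fov_y"]/2))
    q=R.from_quat(c["attitude"]).inv().apply(np.atleast_2d(P)-c["position"])
    n=np.linalg.norm(q[:,:2],axis=1,keepdims=True)
    u=q[:,:2]/n*np.arctan2(n,q[:,2:]) if fish else q[:,:2]/q[:,2:]
    return u*f+[c["cx"],c["cy"]]
def tri(rays):
    A=sum(np.eye(3)-np.outer(d,d) for p,d in rays); b=sum((np.eye(3)-np.outer(d,d))@p for p,d in rays)
    x=np.linalg.solve(A,b); return x,[np.linalg.norm((np.eye(3)-np.outer(d,d))@(x-p)) for p,d in rays]
def reds(im,amin=15):
    i=im.astype(int); m=((i[...,0]>130)&(i[...,1]<95)&(i[...,2]<95)).astype(np.uint8)
    n,l,s,c=cv2.connectedComponentsWithStats(m)
    out=[]
    for k in range(1,n):
        if s[k,4]>=amin:
            out.append((s[k,4],c[k],cv2.minAreaRect(np.argwhere(l==k)[:,::-1].astype(np.float32))))
    return out
E
python3 - <<'E'
from h import *
t=cv2.imread("pics/top0.png")[:,:,::-1].astype(float); s=cv2.imread("pics/side0.png")[:,:,::-1]
ct=imaging.calibration("top"); cs=imaging.calibration("side")
g=t.min(2); E=[]
for x in range(145,440,3):
    col=g[:,x]; y0=int(192+(x-133)*.235)
    for y in range(y0+25,y0-15,-1):
        if col[y]<165<=col[y-1]: E.append((x,y-(165-col[y])/(col[y-1]-col[y]))); break
E=np.array(E); W=plane(ct,E,490)
vx,vy,x0,y0=cv2.fitLine(W[:,:2].astype(np.float32),cv2.DIST_HUBER,0,.01,.01).ravel()
res=(W[:,0]-x0)*vy-(W[:,1]-y0)*vx
print("dir",vx,vy,"pt",x0,y0,"yaw",np.degrees(np.arctan2(-vx*np.sign(vy),abs(vy))),"res",res.std(),len(E))
print("end rows"); 
for x in list(range(128,140))+list(range(438,452)):
    print(x,[int(v) for v in g[183:215,x]] if x<200 else [int(v) for v in g[240:275,x]])
for nm,im,c in(("top",t,ct),("side",s,cs)):
    for a,cc,rc in reds(im): print(nm,a,cc.round(1),[np.round(v,1) for v in rc], plane(c,cc,225)[0].round())
E
```

```text
dir 0.17778872 0.9840687 pt 554.3472 -43.774094 yaw -10.240985 res 3.4716512843588805 99
end rows
128 [80, 78, 79, 79, 80, 79, 79, 79, 79, 80, 80, 79, 79, 79, 79, 80, 78, 79, 85, 102, 117, 118, 122, 130, 136, 137, 138, 138, 138, 137, 136, 136]
129 [79, 79, 80, 80, 80, 80, 80, 80, 80, 80, 80, 78, 79, 78, 77, 77, 75, 75, 85, 103, 115, 103, 98, 111, 131, 137, 139, 139, 139, 137, 137, 136]
130 [80, 80, 80, 80, 80, 80, 79, 78, 77, 77, 77, 75, 74, 75, 77, 77, 82, 88, 100, 117, 125, 106, 88, 98, 123, 136, 137, 138, 137, 137, 136, 136]
131 [81, 79, 80, 78, 78, 78, 76, 74, 74, 75, 77, 79, 85, 91, 97, 105, 116, 128, 139, 149, 149, 123, 91, 88, 107, 127, 133, 135, 136, 134, 134, 131]
132 [77, 76, 76, 75, 75, 76, 78, 82, 85, 92, 100, 111, 123, 134, 141, 147, 157, 165, 173, 177, 170, 141, 101, 81, 88, 104, 116, 123, 125, 125, 121, 113]
133 [73, 73, 75, 83, 91, 96, 105, 115, 125, 135, 143, 151, 162, 170, 174, 176, 179, 182, 185, 186, 180, 157, 111, 80, 79, 84, 90, 96, 98, 99, 95, 90]
134 [68, 73, 89, 113, 130, 140, 147, 155, 162, 170, 175, 177, 180, 184, 185, 185, 185, 186, 187, 188, 184, 165, 119
[... 5213 characters left out ...]
.1]), array([13.6, 22.1]), np.float64(71.6)] [ 797. -492.  225.]
side 261 [468.8 341.7] [array([468.7, 341.7]), array([13.7, 22.7]), np.float64(72.9)] [ 740. -482.  225.]
side 277 [501.2 348.7] [array([501.1, 348.6]), array([14.5, 23.1]), np.float64(71.6)] [ 790. -532.  225.]
side 287 [479.2 355.7] [array([479.1, 355.6]), array([14.5, 23.1]), np.float64(71.6)] [ 733. -523.  225.]
side 300 [512.8 363.1] [array([512.7, 363.1]), array([15.2, 24. ]), np.float64(71.6)] [ 783. -573.  225.]
side 289 [414.5 373.8] [array([414.4, 373.6]), array([33.6,  8.6]), np.float64(59.0)] [ 577. -491.  225.]
side 316 [490.3 370.5] [array([490.5, 370.3]), array([15.5, 24. ]), np.float64(71.6)] [ 726. -563.  225.]
```

```bash
cat >> h.py <<'E'
a28=np.radians(28)
def station(o,yaw):
    """returns dict of world pts & rotations"""
    Rs=R.from_euler("z",yaw); Rp=Rs*R.from_euler("y",-28,degrees=True) # pivot frame: z leans to -x
    piv=lambda y: np.array([*o,0])+Rs.apply([0,y,170])+Rp.apply([0,0,62])
    return Rs,Rp,piv
def grip(Rp,p,q,l): # lever at opening q: +y -> -x
    return p+Rp.apply([-np.sin(q)*l,np.cos(q)*l,0])
E
python3 - <<'E'
from h import *
t=cv2.imread("pics/top0.png")[:,:,::-1]; s=cv2.imread("pics/side0.png")[:,:,::-1]
ct=imaging.calibration("top"); cs=imaging.calibration("side")
L=plane(ct,[133.2,195.4],503)[0];Rr=plane(ct,[442.3,258.9],503)[0]
o=(L+Rr)[:2]/2; d=(L-Rr); yaw=np.arctan2(-d[0],d[1])
print(o,np.degrees(yaw),np.linalg.norm(d))
Rs,Rp,piv=station(o,yaw)
print("piv s,v,t",piv(0),piv(-150),piv(150))
v,e=tri([(p,dd[0]) for p,dd in (ray(ct,[321.9,253.0]),ray(cs,[306.6,264.5]))]); print("vent grip tri",v,e, "local",Rp.inv().apply(v-piv(-150)))
i=s.astype(int); m=((i[...,0]>130)&(i[...,1]<70)&(i[...,2]<70)); m[:,:255]=0;m[:,297:]=0;m[:243]=0;m[275:]=0
yx=np.argwhere(m); c=yx.mean(0)[::-1]; print(len(yx),c,yx.min(0),yx.max(0))
v,e=tri([(p,dd[0]) for p,dd in (ray(ct,[282,269.8]),ray(cs,c))]); print("supply grip tri",v,e,"local",Rp.inv().apply(v-piv(0)))
for n,P in (("vent",grip(Rp,piv(-150),0.05,66)),("s",piv(0)),("v",piv(-150)),("t",piv(150))): print(n,project(ct,P),project(cs,P))
E
```

```text
[583.35353541  14.67999224] -10.078367564442912 663.2082430924457
piv s,v,t [554.69544295  19.77361337 224.74275076] [ 528.44619185 -127.91178474  224.74275076] [580.94469405 167.45901149 224.74275076]
vent grip tri [534.67898663 -62.54972393 224.42698882] [np.float64(0.975248788412244), np.float64(0.9752487884120509)] local [-4.82911356 65.44418779  2.21006271]
117 [275.41025641 257.4017094 ] [251 264] [265 286]
supply grip tri [485.65984165  46.41941332 188.56788318] [np.float64(1.1447862501350987), np.float64(1.144786250135159)] local [-81.11439576  14.1537516    2.15871766]
vent [[322.06203782 251.78137535]] [[307.03148226 264.55349727]]
s [[291.80047072 244.45220172]] [[299.42516174 245.7198311 ]]
v [[346.19294588 255.63147747]] [[315.36468612 279.47925896]]
t [[237.44199212 233.27991327]] [[285.95781525 217.19640082]]
```

```bash
python3 - <<'E'
from h import *
s=cv2.imread("pics/side0.png"); cs=imaging.calibration("side")
T=r.sense()["position"]
for h in (0,73,150,200,250,300,350): print(h,project(cs,T+[0,0,h]).round(1), (project(cs,T+[50,0,h])-project(cs,T+[0,0,h])).round(1))
cv2.imwrite("pics/arm.png",cv2.resize(s[20:220,70:220],None,fx=3,fy=3,interpolation=cv2.INTER_CUBIC))
E
```

```text
0 [[149.  199.7]] [[14.9 -4.1]]
73 [[143.4 181. ]] [[15.5 -4. ]]
150 [[137.2 159.9]] [[16.1 -3.9]]
200 [[132.9 145.5]] [[16.5 -3.8]]
250 [[128.4 130.3]] [[16.9 -3.7]]
300 [[123.8 114.5]] [[17.3 -3.5]]
350 [[118.9  97.9]] [[17.8 -3.4]]
```

View pics/arm.png

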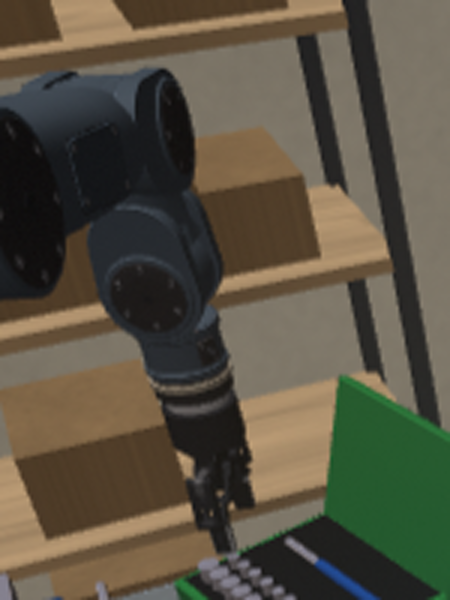

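```bash
cat >> h.py <<'E'
O=np.array([583.35,14.68]); YAW=-0.1759
Rs,Rp,piv=station(O,YAW)
def loc(P): return Rs.inv().apply(np.asarray(P)-[*O,0])
def wor(L): return Rs.apply(L)+[*O,0]
def tool():
    s=r.sense(); return s["position"],R.from_quat(s["tool_rot"])
def onlever(c,px,p,fish=False):
    "ray onto a lever plane through pivot p -> pivot frame"
    o,d=ray(c,px,fish); n=Rp.apply([0,0,1]); X=o+d*(((p-o)@n)/(d@n))[:,None]
    return Rp.inv().apply(X-p)
E
python3 - <<'E'
from h import *
ct=imaging.calibration("top"); cs=imaging.calibration("side")
for px in ([282,269.8],[289.5,252],[293,246]): 
    L=onlever(ct,px,piv(0))[0]; print("supply",L.round(1),np.arctan2(-L[0],L[1]))
L=onlever(ct,[321.9,253.0],piv(-150))[0]; print("vent",L,np.arctan2(-L[0],L[1]))
L=onlever(cs,[306.6,264.5],piv(-150))[0]; print("vent side",L,np.arctan2(-L[0],L[1]))
p,q=tool(); print("loc now",loc(p)); print("tool axes in world",q.as_matrix().round(3))
ya=np.degrees(np.arctan2(*q.as_matrix()[[1,0],1])); print("y az",ya)
D=wor([-145,-28,280]); print(D, "tool shift now", q.inv().apply(D-p))
E
```

```text
supply [-83.7  14.6   0. ] 1.3976674850632604
supply [-24.    2.6   0. ] 1.4625920001019395
supply [-3.9 -3.9  0. ] 2.3635779171096125
vent [-7.02600809e+00  6.56675872e+01  4.29081103e-14] 0.1065880550108399
vent side [-4.34047335e+00  6.70485533e+01  2.38409333e-14] 0.0646460662246536
loc now [-438.48743176  390.92497254  230.81104112]
tool axes in world [[-0.908  0.419 -0.   ]
 [ 0.419  0.908 -0.001]
 [ 0.    -0.001 -1.   ]]
y az 65.2035821860381
[435.68758981  12.48623212 280.        ] tool shift now [-390.2903681  -330.67002163  -48.81930209]
```

Call:
{"method": "move_arm", "body": {
  "jaw": [-1, -1, -1, -1, -1, -1, -1, -1, -1, -1, -1, -1, -1, -1, -1, -1, -1, -1, -1, -1],
  "translation": [
    [-0.0325, -0.0276, -0.004],
    [-0.0325, -0.0276, -0.004],
    [-0.0325, -0.0276, -0.004],
    [-0.0325, -0.0276, -0.004],
    [-0.0325, -0.0276, -0.004],
    [-0.0325, -0.0276, -0.004],
    [-0.0325, -0.0276, -0.004],
    [-0.0325, -0.0276, -0.004],
    [-0.0325, -0.0276, -0.004],
    [-0.0325, -0.0276, -0.004],
    [-0.0325, -0.0276, -0.004],
    [-0.0325, -0.0276, -0.004],
    [0, 0, 0],
    [0, 0, 0],
    [0, 0, 0],
    [0, 0, 0],
    [0, 0, 0],
    [0, 0, 0],
    [0, 0, 0],
    [0, 0, 0]
  ],
  "spin": [0, 0, 0, 0, 0, 0, 0, 0, 0, 0, 0, 0, 9.4, 9.4, 9.4, 9.4, 9.4, 9.4, 9.4, 9.4]
}}

```text
time: 2.65
position: [435.2, 12.3, 279.1]
tool_rot: [0.768, 0.641, -0.0, -0.0]
contact_force: [0.4, 0.4, -0.5]
finger_gap: 85.6
grip_force: 0.0
```

```bash
python3 - <<'E'
from h import *
p,q=tool(); print("loc",loc(p).round(1)); M=Rs.inv()*q; print(M.as_matrix().round(3)); print(r.sense()["joint_positions"].round(3), r.sense()["contact_force"].round(1), r.sense()["time"])
for n in ("top","wrist"):
    im=imaging.camera(n); cv2.imwrite(f"pics/{n}1.png",im[:,:,::-1])
c=imaging.calibration("wrist")
for nm,P in (("s",piv(0)),("v",piv(-150)),("t",piv(150))): print(nm,project(c,P,True).round(1))
t=cv2.imread("pics/top1.png"); w=cv2.imread("pics/wrist1.png")
a=cv2.resize(t[160:460,200:400],(400,600)); b=cv2.resize(w,(400,300))
cv2.imwrite("pics/v1.png",np.hstack([a,np.vstack([b,np.zeros_like(b)])]))
E
```

```text
loc [-145.5  -28.2  279.1]
[[ 0.004  1.    -0.   ]
 [ 1.    -0.004 -0.   ]
 [-0.    -0.    -1.   ]]
[ 0.028  0.071 -0.096  1.404 -0.     1.779] [ 0.4  0.4 -0.5] 2.65
s [[516.1 215.4]]
v [[474.9 408. ]]
t [[519.6 -28.2]]
```

View pics/v1.png

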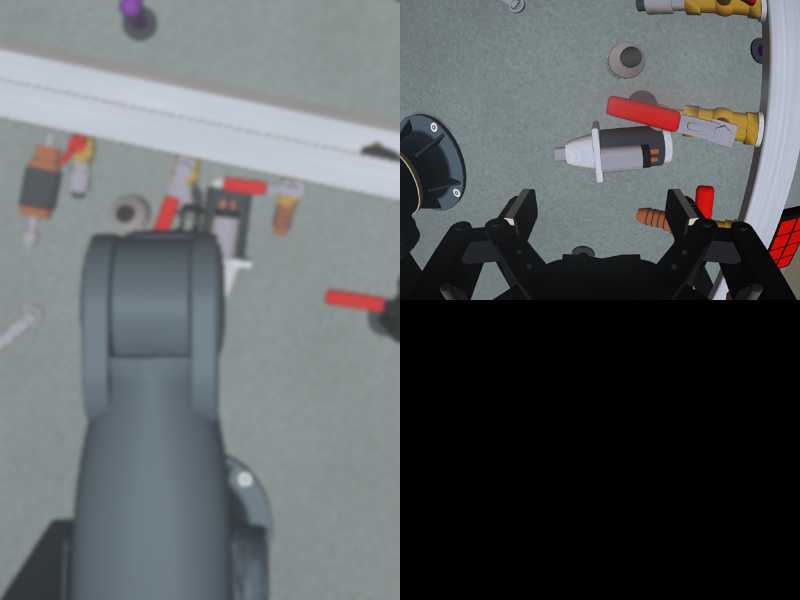

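```bash
python3 - <<'E'
from h import *
c=imaging.calibration("top"); p,q=tool()
for h in (0,100,200,290,400,450): print(h,project(c,p+[0,0,h]).round(1),project(c,p+Rs.apply([40,0,h])).round(1),project(c,p+Rs.apply([60,0,h])).round(1))
E
python3 - <<'E'
import cv2
w=cv2.imread("pics/top1.png")
cv2.imwrite("pics/v2.png",cv2.resize(w[230:320,230:330],None,fx=6,fy=6,interpolation=cv2.INTER_CUBIC))
E
```

```text
0 [[292.2 290.3]] [[295.4 275.1]] [[297.  267.5]]
100 [[290.  293.3]] [[293.5 276.7]] [[295.2 268.4]]
200 [[287.4 296.9]] [[291.2 278.6]] [[293.1 269.4]]
290 [[284.5 300.9]] [[288.7 280.7]] [[290.8 270.6]]
400 [[280.1 306.9]] [[284.9 283.9]] [[287.2 272.4]]
450 [[277.7 310.2]] [[282.7 285.7]] [[285.3 273.4]]
```

View pics/v2.png

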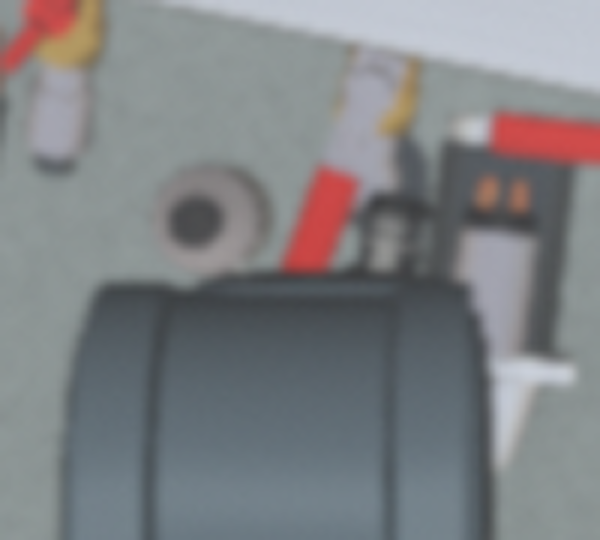

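```bash
python3 - <<'E'
from h import *
rr=78; prev=None
p,_=tool(); prev=loc(p)
print(prev)
for q in (1.4,1.2,1.0,.8,.6,.4,.25,.15,.05,0,-.05,-.1,-.15):
    d=np.array([-np.sin(q),np.cos(q)]); n=np.array([np.cos(q),np.sin(q)])
    h=8.2*abs(n[0])+11*abs(n[1]); f=rr*d-(11+h)*n
    zc=225+f[0]*np.sin(a28)
    T=np.array([-29.1+f[0]*np.cos(a28)-50,f[1],zc-30])
    D=T-prev; prev=T
    print(q,"T",T.round(0),"tool shift mm",np.round([D[1],D[0],-D[2]],1))
E
```

```text
[-145.48529918  -28.24893232  279.16610979]
1.4 T [-150.  -10.  157.] tool shift mm [ 18.6  -5.  122.1]
1.2 T [-151.    6.  157.] tool shift mm [15.3 -0.6  0.3]
1.0 T [-149.   21.  158.] tool shift mm [15.7  2.2 -1.2]
0.8 T [-144.   37.  161.] tool shift mm [15.3  5.2 -2.8]
0.6 T [-135.   51.  165.] tool shift mm [14.1  8.2 -4.3]
0.4 T [-124.   63.  171.] tool shift mm [12.1 11.  -5.8]
0.25 T [-115.   70.  176.] tool shift mm [ 7.3  9.8 -5.2]
0.15 T [-108.   74.  180.] tool shift mm [ 3.8  7.2 -3.8]
0.05 T [-100.   77.  184.] tool shift mm [ 2.9  7.6 -4. ]
0 T [-96.  78. 186.] tool shift mm [ 1.1  3.9 -2.1]
-0.05 T [-93.  79. 188.] tool shift mm [ 0.9  3.  -1.6]
-0.1 T [-90.  80. 189.] tool shift mm [ 0.7  3.  -1.6]
-0.15 T [-87.  80. 191.] tool shift mm [ 0.6  3.1 -1.6]
```

Call:
{"method": "move_arm", "body": {
  "jaw": [-1, -1, -1, -1, -1, -1, -1, -1, -1, -1, -1, -1, -1, -1, -1, -1],
  "translation": [
    [0, -0.0012, 0.0305],
    [0, -0.0012, 0.0305],
    [0, -0.0012, 0.0305],
    [0, -0.0012, 0.0305],
    [0.0093, 0, 0],
    [0.0093, 0, 0],
    [0.0077, -0.0003, 0],
    [0.0077, -0.0003, 0],
    [0.0078, 0.0011, -0.0006],
    [0.0078, 0.0011, -0.0006],
    [0.0077, 0.0026, -0.0014],
    [0.0077, 0.0026, -0.0014],
    [0.007, 0.0041, -0.0021],
    [0.007, 0.0041, -0.0022],
    [0.006, 0.0055, -0.0029],
    [0.006, 0.0055, -0.0029]
  ],
  "spin": [0, 0, 0, 0, 0, 0, 0, 0, 0, 0, 0, 0, 0, 0, 0, 0]
}}

```text
time: 4.75
position: [471.4, 98.1, 172.3]
tool_rot: [0.766, 0.643, -0.001, 0.0]
contact_force: [-5.1, -5.9, 1.7]
finger_gap: 85.3
grip_force: 3.3
```

```bash
cat > st.py <<'E'
from h import *
p,q=tool(); s=r.sense(); print("loc",loc(p).round(1),"F loc",Rs.inv().apply(s["contact_force"]).round(1),"t",s["time"],"gap",s["finger_gap"])
def sleeve(pv,lo,hi,name="wrist"):
    c=imaging.calibration(name); im=imaging.camera(name); f=name=="wrist"
    for a,cc,rc in reds(im,40):
        L=onlever(c,cc,pv,f)[0]
        if lo<np.hypot(*L[:2])<hi: print(name,"area",a,"px",cc.round(0),"pivot xy",L.round(1)[:2],"q",round(float(np.arctan2(-L[0],L[1])),3))
    return im
E
python3 - <<'E'
from st import *
im=sleeve(piv(0),40,130); cv2.imwrite("pics/w2.png",im[:,:,::-1]); print("vent"); sleeve(piv(-150),30,110,"top"); print('s');sleeve(piv(0),30,110,"top")
E
```

```text
loc [-124.8   62.5  172.3] F loc [-4.  -6.7  1.7] t 4.75 gap 85.31452007696348
wrist area 8523 px [497. 284.] pivot xy [-39.8  87.6] q 0.426
wrist area 160 px [395. 398.] pivot xy [-71.9  25.7] q 1.227
vent
top area 121 px [322. 253.] pivot xy [-7.1 65.9] q 0.107
s
top area 41 px [270. 247.] pivot xy [-20.7  56. ] q 0.353
top area 122 px [322. 253.] pivot xy [ -7.1 -84.4] q 3.057
```

Call:
{"method": "move_arm", "body": {
  "jaw": [-1, -1, -1, -1],
  "translation": [
    [0.0037, 0.0049, -0.0026],
    [0.0037, 0.0049, -0.0026],
    [0.0019, 0.0036, -0.0019],
    [0, 0, 0]
  ],
  "spin": [0, 0, 0, 0]
}}

```text
time: 5.4
position: [486.4, 105.3, 179.4]
tool_rot: [0.766, 0.643, -0.0, 0.0]
contact_force: [-5.3, -3.6, 1.7]
finger_gap: 85.7
grip_force: 2.3
```

Call:
{"method": "move_arm", "body": {
  "jaw": [-1, -1, -1],
  "translation": [
    [0.0019, 0.0036, -0.0019],
    [0.0009, 0.0026, -0.0013],
    [0, 0, 0]
  ],
  "spin": [0, 0, 0]
}}

```text
time: 5.78
position: [492.6, 106.9, 182.5]
tool_rot: [0.766, 0.643, -0.001, -0.0]
contact_force: [-5.8, -3.7, 1.2]
finger_gap: 85.5
grip_force: 2.5
```

Call:
{"method": "move_arm", "body": {
  "jaw": [-1, -1, -1],
  "translation": [
    [0.0009, 0.0026, -0.0013],
    [0.0009, 0.0026, -0.0013],
    [0, 0, 0]
  ],
  "spin": [0, 0, 0]
}}

```text
time: 6.15
position: [497.7, 107.8, 184.9]
tool_rot: [0.766, 0.643, -0.001, -0.0]
contact_force: [-6.5, -3.1, 1.0]
finger_gap: 85.5
grip_force: 3.0
```

Call:
{"method": "move_arm", "body": {
  "jaw": [-1, -1, -1],
  "translation": [
    [0.0006, 0.002, -0.001],
    [0.0006, 0.002, -0.001],
    [0, 0, 0]
  ],
  "spin": [0, 0, 0]
}}

```text
time: 6.52
position: [499.1, 107.8, 185.7]
tool_rot: [0.766, 0.643, -0.003, -0.002]
contact_force: [-14.6, -4.2, -2.0]
finger_gap: 85.5
grip_force: 6.7
```

Call:
{"method": "move_arm", "body": {
  "jaw": [-1, -1, -1],
  "translation": [
    [0.0004, 0.002, -0.001],
    [0.0004, 0.002, -0.001],
    [0, 0, 0]
  ],
  "spin": [0, 0, 0]
}}

```text
time: 6.9
position: [500.3, 107.7, 186.5]
tool_rot: [0.766, 0.643, -0.006, -0.004]
contact_force: [-22.0, -3.4, -4.4]
finger_gap: 85.3
grip_force: 10.7
```

```bash
python3 - <<'E'
from st import *
im=sleeve(piv(0),40,130); sleeve(piv(0),30,110,"top"); cv2.imwrite("pics/w3.png",im[:,:,::-1])
E
```

```text
loc [-98.   77.1 186.5] F loc [-21.1  -7.2  -4.4] t 6.9 gap 85.29087547650032
wrist area 6862 px [517. 293.] pivot xy [ -1.8 100.5] q 0.018
wrist area 110 px [361. 402.] pivot xy [-57.3  31.8] q 1.064
wrist area 50 px [498. 420.] pivot xy [ 5.  42.2] q -0.117
top area 54 px [270. 240.] pivot xy [-1.4 60.5] q 0.023
top area 121 px [322. 253.] pivot xy [ -7.1 -84.1] q 3.057
```

Call:
{"method": "move_arm", "body": {
  "jaw": [-1, -1, -1, -1, -1, -1, -1, -1, -1],
  "translation": [
    [-0.0005, -0.012, 0.001],
    [0, -0.013, 0],
    [0, 0, -0.03],
    [0, 0, -0.03],
    [-0.05, 0, 0],
    [-0.05, 0, 0],
    [-0.047, 0, 0],
    [0, 0, 0],
    [0, 0, 0]
  ],
  "spin": [0, 0, 0, 0, 0, 0, 0, 0, 0]
}}

```text
time: 8.12
position: [457.2, -32.3, 248.0]
tool_rot: [0.766, 0.643, 0.001, 0.0]
contact_force: [0.1, -0.6, -0.2]
finger_gap: 85.5
grip_force: 0.0
```

```bash
python3 - <<'E'
from st import *
im=sleeve(piv(0),40,130,"top"); print("vent");sleeve(piv(-150),30,110,"top"); im=sleeve(piv(-150),30,110);cv2.imwrite("pics/w4.png",im[:,:,::-1]); im=sleeve(piv(-150),30,110,"side")
E
```

```text
loc [-115.9  -68.3  248. ] F loc [ 0.2 -0.6 -0.2] t 8.125 gap 85.4773413905473
top area 174 px [260. 239.] pivot xy [-3.2 86.1] q 0.037
top area 115 px [322. 253.] pivot xy [ -6.  -85.8] q 3.071
vent
top area 116 px [322. 253.] pivot xy [-6.  64.4] q 0.093
wrist area 2003 px [474. 295.] pivot xy [-6.4 73.6] q 0.086
wrist area 309 px [357. 329.] pivot xy [-73.4  35.6] q 1.119
wrist area 170 px [371. 333.] pivot xy [-63.9  35.3] q 1.067
wrist area 175 px [382. 336.] pivot xy [-56.8  35. ] q 1.019
wrist area 178 px [393. 339.] pivot xy [-49.8  34.7] q 0.961
wrist area 303 px [406. 342.] pivot xy [-41.6  34.6] q 0.876
wrist area 521 px [622. 360.] pivot xy [89.3 48.9] q -1.07
wrist area 229 px [633. 380.] pivot xy [102.4  36.5] q -1.229
wrist area 466 px [611. 385.] pivot xy [89.3 31.2] q -1.235
wrist area 336 px [627. 400.] pivot xy [104.8  21.8] q -1.366
wrist area 305 px [604. 406.] pivot xy [90.8 15.4] q -1.403
wrist area 297 px [617. 420.] pivot xy [105.2   5.8] q -1.516
side area 99 px [307. 265.] pivot xy [-4.5 66.7] q 0.067
```

Call:
{"method": "move_arm", "body": {
  "jaw": [-1, -1, -1, -1],
  "translation": [
    [-0.001, 0.0145, 0],
    [-0.001, 0.0145, 0.011],
    [0, 0, 0.011],
    [0, 0, 0]
  ],
  "spin": [0, 0, 0, 0]
}}

```text
time: 8.82
position: [484.2, -39.7, 223.7]
tool_rot: [0.766, 0.643, -0.001, -0.001]
contact_force: [-0.1, -0.3, 0.9]
finger_gap: 85.4
grip_force: 0.0
```

```bash
python3 - <<'E'
from st import *
im=sleeve(piv(-150),50,100);cv2.imwrite("pics/w5.png",im[:,:,::-1]); s=imaging.camera("side")[:,:,::-1]; cv2.imwrite("pics/s5.png",s)
t=imaging.camera("top")[:,:,::-1]
cv2.imwrite("pics/v5.png",np.vstack([np.hstack([cv2.resize(im[200:440,340:640,::-1],(400,320)),cv2.resize(s[215:315,260:385],(400,320),interpolation=cv2.INTER_CUBIC)]),cv2.resize(t[215:285,270:470],(800,280),interpolation=cv2.INTER_CUBIC)]))
E
```

```text
loc [-88.1 -70.9 223.7] F loc [-0.  -0.3  0.9] t 8.825 gap 85.4164865843581
wrist area 2033 px [431. 321.] pivot xy [-9.5 68.8] q 0.137
wrist area 321 px [323. 342.] pivot xy [-66.3  40.9] q 1.018
wrist area 188 px [338. 347.] pivot xy [-57.5  40.3] q 0.96
wrist area 190 px [349. 351.] pivot xy [-50.7  40.3] q 0.899
wrist area 202 px [361. 354.] pivot xy [-43.9  40.1] q 0.831
wrist area 334 px [374. 358.] pivot xy [-36.2  40.1] q 0.735
wrist area 505 px [609. 396.] pivot xy [87.6 45.3] q -1.094
wrist area 196 px [605. 415.] pivot xy [90.5 33.4] q -1.217
```

View pics/v5.png

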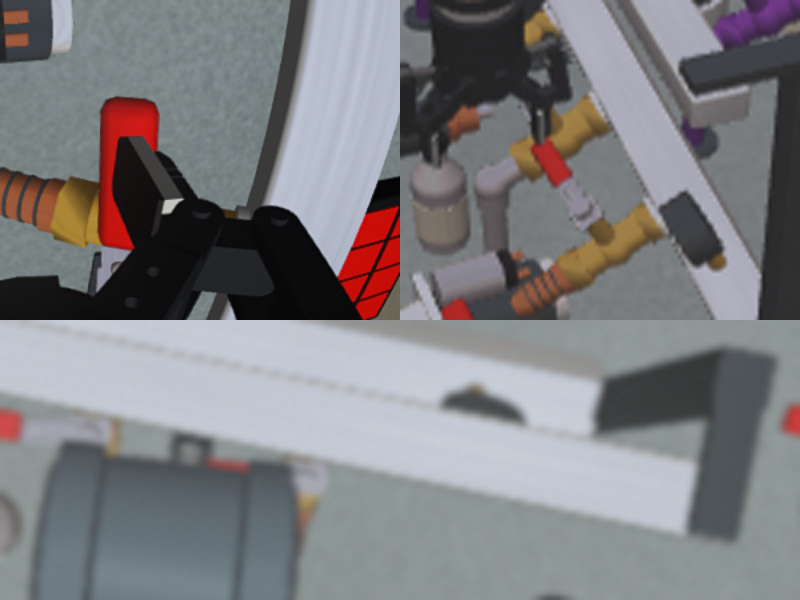

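Call:
{"method": "move_arm", "body": {
  "jaw": [-1, -1, -1],
  "translation": [
    [0, 0, 0.003],
    [0, 0, 0.003],
    [0, 0, 0]
  ],
  "spin": [0, 0, 0]
}}

```text
time: 9.35
position: [484.8, -39.7, 219.1]
tool_rot: [0.766, 0.643, -0.0, -0.0]
contact_force: [-0.2, -0.5, -0.4]
finger_gap: 85.8
grip_force: 0.0
```

Call:
{"method": "move_arm", "body": {
  "jaw": [-1, -1],
  "translation": [
    [0, 0, 0.003],
    [0, 0, 0]
  ],
  "spin": [0, 0]
}}

```text
time: 9.6
position: [484.9, -39.7, 216.1]
tool_rot: [0.766, 0.643, -0.0, -0.0]
contact_force: [0.4, -1.2, 0.0]
finger_gap: 85.1
grip_force: 0.0
```

Call:
{"method": "move_arm", "body": {
  "jaw": [-1, -1],
  "translation": [
    [0, 0, 0.003],
    [0, 0, 0]
  ],
  "spin": [0, 0]
}}

```text
time: 9.85
position: [485.2, -39.7, 213.4]
tool_rot: [0.766, 0.643, 0.0, 0.0]
contact_force: [-0.6, 0.5, 1.9]
finger_gap: 85.6
grip_force: 1.0
```

Call:
{"method": "move_arm", "body": {
  "jaw": [-1, -1],
  "translation": [
    [0, 0, 0.003],
    [0, 0, 0]
  ],
  "spin": [0, 0]
}}

```text
time: 10.1
position: [485.4, -39.6, 211.8]
tool_rot: [0.766, 0.643, 0.001, 0.001]
contact_force: [-6.2, 1.7, 14.3]
finger_gap: 85.3
grip_force: 8.0
```

Call:
{"method": "move_arm", "body": {
  "jaw": [-1, -1, -1, -1, -1, -1],
  "translation": [
    [0, 0, 0.001],
    [0, -0.0026, 0.0014],
    [-0.0003, -0.0026, 0.0014],
    [-0.0004, -0.0026, 0.0014],
    [-0.0005, -0.0026, 0.0014],
    [0, 0, 0]
  ],
  "spin": [0, 0, 0, 0, 0, 0]
}}

```text
time: 10.85
position: [475.2, -39.3, 205.9]
tool_rot: [0.766, 0.643, 0.001, 0.001]
contact_force: [-5.3, -0.7, 19.6]
finger_gap: 85.6
grip_force: 10.2
```

```bash
python3 - <<'E'
from st import *
im=sleeve(piv(-150),60,90); sleeve(piv(-150),50,90,"side")
E
```

```text
loc [-97.1 -72.1 205.9] F loc [-5.1 -1.6 19.6] t 10.85 gap 85.6168698003329
wrist area 743 px [439. 303.] pivot xy [-21.6  83.3] q 0.253
wrist area 364 px [335. 355.] pivot xy [-69.4  42.8] q 1.018
wrist area 213 px [351. 360.] pivot xy [-60.6  42.3] q 0.962
wrist area 222 px [363. 364.] pivot xy [-54.   42.1] q 0.908
wrist area 230 px [376. 367.] pivot xy [-47.4  42. ] q 0.846
wrist area 279 px [623. 434.] pivot xy [84.6 30. ] q -1.23
side area 67 px [306. 268.] pivot xy [-11.6  56.4] q 0.203
```

Call:
{"method": "move_arm", "body": {
  "jaw": [-1, -1, -1, -1, -1, -1, -1],
  "translation": [
    [-0.0008, -0.0026, 0.0014],
    [-0.0009, -0.0026, 0.0014],
    [-0.001, -0.0025, 0.0014],
    [-0.0011, -0.0025, 0.0013],
    [-0.0012, -0.0024, 0.0013],
    [-0.0013, -0.0024, 0.0013],
    [0, 0, 0]
  ],
  "spin": [0, 0, 0, 0, 0, 0, 0]
}}

```text
time: 11.82
position: [459.2, -42.6, 197.7]
tool_rot: [0.766, 0.643, 0.001, 0.001]
contact_force: [-7.1, 2.3, 20.7]
finger_gap: 85.6
grip_force: 10.8
```

```bash
python3 - <<'E'
from st import *
im=sleeve(piv(-150),60,90); sleeve(piv(-150),50,90,"side");cv2.imwrite("pics/w6.png",im[:,:,::-1])
E
```

```text
loc [-112.2  -78.1  197.7] F loc [-7.4  1.  20.7] t 11.825 gap 85.56608745857785
wrist area 716 px [443. 302.] pivot xy [-37.1  78.1] q 0.444
wrist area 427 px [358. 354.] pivot xy [-74.  41.] q 1.064
wrist area 244 px [375. 360.] pivot xy [-65.   40.7] q 1.012
wrist area 245 px [388. 363.] pivot xy [-58.4  40.4] q 0.965
wrist area 247 px [401. 367.] pivot xy [-51.8  40.4] q 0.909
wrist area 62 px [636. 434.] pivot xy [74.6 24.8] q -1.25
side area 65 px [303. 271.] pivot xy [-22.2  52.2] q 0.402
```

Call:
{"method": "move_arm", "body": {
  "jaw": [-1, -1, -1, -1, -1, -1, -1, -1, -1],
  "translation": [
    [-0.0013, -0.0024, 0.0013],
    [-0.0014, -0.0023, 0.0012],
    [-0.0015, -0.0023, 0.0012],
    [-0.0016, -0.0022, 0.0012],
    [-0.0017, -0.0022, 0.0012],
    [-0.0018, -0.0021, 0.0011],
    [-0.0019, -0.002, 0.0011],
    [-0.002, -0.002, 0.0011],
    [0, 0, 0]
  ],
  "spin": [0, 0, 0, 0, 0, 0, 0, 0, 0]
}}

```text
time: 13.05
position: [439.8, -52.6, 188.3]
tool_rot: [0.766, 0.643, 0.001, 0.001]
contact_force: [-6.9, 2.7, 21.3]
finger_gap: 85.4
grip_force: 11.4
```

```bash
python3 - <<'E'
from st import *
im=sleeve(piv(-150),60,90); sleeve(piv(-150),50,90,"side");cv2.imwrite("pics/w7.png",im[:,:,::-1])
E
```

```text
loc [-129.6  -91.3  188.3] F loc [-7.3  1.5 21.3] t 13.05 gap 85.44577422851931
wrist area 1079 px [456. 309.] pivot xy [-51.1  62.8] q 0.682
wrist area 516 px [388. 345.] pivot xy [-79.3  37.3] q 1.131
wrist area 281 px [406. 351.] pivot xy [-70.3  36.9] q 1.087
wrist area 260 px [419. 355.] pivot xy [-63.9  36. ] q 1.058
wrist area 50 px [429. 367.] pivot xy [-58.3  31. ] q 1.082
side area 66 px [300. 276.] pivot xy [-34.2  43.5] q 0.667
```

Call:
{"method": "move_arm", "body": {
  "jaw": [-1, -1, -1, -1, -1, -1],
  "translation": [
    [0, 0, -0.006],
    [0, 0, -0.02],
    [0, 0, -0.04],
    [0, -0.04, -0.01],
    [0, -0.04, -0.01],
    [0, 0, 0]
  ],
  "spin": [0, 0, 0, 0, 0, 0]
}}

```text
time: 13.9
position: [358.7, -38.5, 273.0]
tool_rot: [0.766, 0.643, 0.0, 0.0]
contact_force: [0.9, 0.4, 0.2]
finger_gap: 85.5
grip_force: 0.0
```

```bash
cat > meas.py <<'E'
from st import *
def lever(name,pv,lo=20,hi=110):
    """q from sleeve: pixels onto lever plane (sleeve centre plane), rect centre and axis"""
    c=imaging.calibration(name); im=imaging.camera(name); cv2.imwrite(f"pics/m_{name}_{r.sense()['time']:.1f}.png",im[:,:,::-1])
    i=im.astype(int); m=((i[...,0]>110)&(i[...,0]>2.2*i[...,1])&(i[...,0]>2.2*i[...,2])).astype(np.uint8)
    n,l,s,cc=cv2.connectedComponentsWithStats(m)
    for k in range(1,n):
        if s[k,4]<40: continue
        px=np.argwhere(l==k)[:,::-1]; L=onlever(c,px,pv,name=="wrist")[:,:2]; ce=L.mean(0)
        if not lo<np.hypot(*ce)<hi: continue
        d=np.linalg.svd(L-ce,full_matrices=False)[2][0]; d*=np.sign(d@ce)
        print(name,s[k,4],"c",ce.round(1),"q centre %.3f axis %.3f"%(np.arctan2(-ce[0],ce[1]),np.arctan2(-d[0],d[1])),"len",np.ptp((L-ce)@d).round(0))
E
python3 - <<'E'
from meas import *
for n in ("wrist","top","side"): lever(n,piv(-150),45,90)
print("supply"); lever("wrist",piv(0),60,110); lever("top",piv(0),60,100)
c=imaging.calibration("wrist"); print(project(c,piv(-150),True),project(c,piv(0),True))
E
```

```text
loc [-211.9  -91.6  273. ] F loc [0.9 0.6 0.2] t 13.9 gap 85.46456034190292
wrist 2085 c [-42.7  47.4] q centre 0.734 axis 0.709 len 59.0
top 93 c [-42.7  50.8] q centre 0.699 axis 0.701 len 52.0
side 96 c [-41.8  50.6] q centre 0.691 axis 0.711 len 57.0
supply
wrist 1465 c [-1.6 63.9] q centre 0.024 axis 0.033 len 39.0
top 141 c [-3.3 86.1] q centre 0.038 axis 0.045 len 72.0
[[570.96995875 336.88363971]] [[610.04179084 123.85266116]]
```

Call:
{"method": "move_arm", "body": {
  "jaw": [-1, -1, -1, -1, -1, -1, -1],
  "translation": [
    [0.001, 0.044, 0],
    [0.001, 0.0433, 0],
    [0, 0, 0.035],
    [0, 0, 0.035],
    [0, 0, 0.006],
    [0, 0, 0.004],
    [0, 0, 0]
  ],
  "spin": [0, 0, 0, 0, 0, 0, 0]
}}

```text
time: 15.02
position: [446.1, -51.9, 193.4]
tool_rot: [0.766, 0.643, -0.0, -0.0]
contact_force: [-8.7, 1.0, 6.1]
finger_gap: 85.6
grip_force: 4.4
```

```bash
python3 - <<'E'
from st import *
E
```

```text
loc [-123.5  -89.5  193.4] F loc [-8.8 -0.6  6.1] t 15.025 gap 85.62699488617494
```

Call:
{"method": "move_arm", "body": {
  "jaw": [-1, -1, -1, -1, -1, -1, -1],
  "translation": [
    [0, 0, 0.002],
    [0, -0.001, 0.001],
    [-0.0015, -0.0014, 0.0008],
    [-0.0015, -0.0014, 0.0008],
    [-0.0015, -0.0014, 0.0008],
    [-0.0015, -0.0014, 0.0008],
    [0, 0, 0]
  ],
  "spin": [0, 0, 0, 0, 0, 0, 0]
}}

```text
time: 15.9
position: [440.5, -56.2, 189.2]
tool_rot: [0.766, 0.643, 0.002, 0.001]
contact_force: [-8.4, 5.3, 20.8]
finger_gap: 85.3
grip_force: 10.8
```

```bash
python3 - <<'E'
from meas import *
for n in ("wrist","side"): lever(n,piv(-150),45,90)
E
```

```text
loc [-128.3  -94.8  189.2] F loc [-9.2  3.8 20.8] t 15.9 gap 85.34057644936715
wrist 1105 c [-64.8  56.8] q centre 0.851 axis -0.341 len 26.0
side 84 c [-44.2  43.5] q centre 0.794 axis 0.835 len 59.0
```

Call:
{"method": "move_arm", "body": {
  "jaw": [-1, -1, -1, -1, -1, -1],
  "translation": [
    [0, 0, -0.006],
    [0, 0, -0.02],
    [0, 0, -0.04],
    [0, -0.04, -0.01],
    [0, -0.04, -0.01],
    [0, 0, 0]
  ],
  "spin": [0, 0, 0, 0, 0, 0]
}}

```text
time: 16.75
position: [359.4, -42.7, 274.0]
tool_rot: [0.766, 0.643, 0.001, 0.001]
contact_force: [-0.5, -0.7, 0.7]
finger_gap: 85.3
grip_force: 0.0
```

```bash
python3 - <<'E'
from meas import *
for n in ("wrist","top","side"): lever(n,piv(-150),45,90)
print("supply"); lever("top",piv(0),60,100); lever("side",piv(0),60,100)
E
```

```text
loc [-210.4  -95.6  274. ] F loc [-0.4 -0.8  0.7] t 16.75 gap 85.32314721648864
wrist 2106 c [-47.4  43. ] q centre 0.833 axis 0.805 len 59.0
top 90 c [-47.7  46.8] q centre 0.795 axis 0.797 len 52.0
side 95 c [-45.8  45.9] q centre 0.785 axis 0.801 len 59.0
supply
top 143 c [-3.3 86.4] q centre 0.038 axis 0.044 len 72.0
```

```bash
python3 - <<'E'
from h import *
s=imaging.camera("side")[:,:,::-1]; w=imaging.camera("wrist")[:,:,::-1]
cv2.imwrite("pics/fin.png",np.hstack([cv2.resize(s[190:350,210:370],(400,400),interpolation=cv2.INTER_CUBIC),cv2.resize(w,(400,300))[:, :][:300] if 0 else cv2.copyMakeBorder(cv2.resize(w,(400,300)),0,100,0,0,cv2.BORDER_CONSTANT)]))
E
```

```text
(no output)
```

View pics/fin.png

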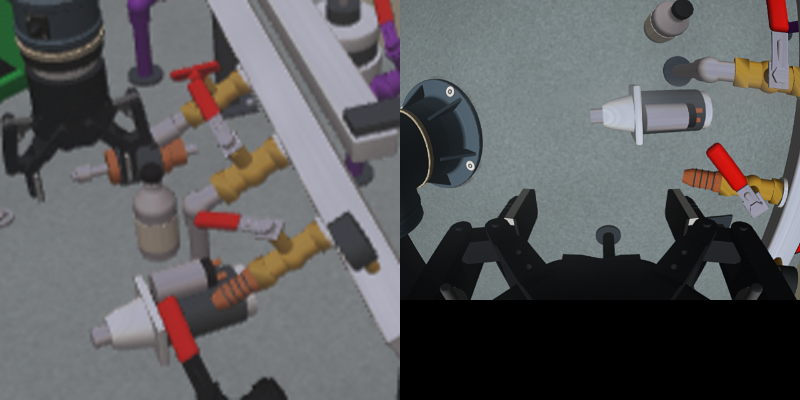

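The final picture shows the supply lever shut along the bar (side view, about (205,100)). The vent lever is at about 45° (wrist view, about (730,168)), the bottle and starter motor are still standing as before, and the gripper is clear of everything. I'm handing the job in.

```bash
python3 -c "
from plant import r
print(r.finish_job())"
```

```text
the job is handed in; nothing more can be done
None
```

The supply valve is shut against its stop (confirmed by about 21 N of push-back) and the vent was then eased to about 46° open (0.80 rad by camera, target 45°). The tool outlet handle was left alone, nothing appears to have been knocked, the gripper is clear, and the job was handed in at about 17 s.

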